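Gauge the gap of the spring-plate cell

ROBOT

A 6-joint arm with a two-finger parallel gripper is mounted at the origin on the work surface. World frame = base frame: x ahead of the robot, y to its left, z up, the work surface at z = 0. Lengths are in m, angles in rad, forces in N, time in s.
With the tool pointing down it reaches from about 0.275 to 1 m from the base axis. Payload 8.4 kg.
Tool frame: the origin (TCP) lies between the finger pads; the fingertips stand 8 mm ahead of it and the grasp point (between the pads) lies 11 mm behind it; z points along the fingers, y is the line along which they close (so a half turn about z gives the same grasp; the last joint's range is limited). The gripper opens to 85 mm and grips with 20 to 120 N. Pads are 22 mm wide; open, the fingers measure 114 mm over their backs; the gripper's body (76 mm by 85 mm) begins 54 mm behind the grasp point. The pads swing forward as they close: fully open they stand 13 mm farther back than shut.
Start: joints at [-1.2, 0.353, 1.633, -0, 1.155, -0.002], TCP at [0.228, -0.582, 0.205] pointing down, gripper open.
Joint ranges: [-2.63, 2.63], [-0.92, 2.1], [0.06, 2.66], [-1.3, 4.44], [0, 2.69], [-3.02, 3.02]. Speed limits (rad/s): [2.22, 2.22, 2.79, 3.14, 3.14, 3.14].

INTERFACE

Orientations are given as a rotation vector (axis times angle).
In Python, from bench import r, capture, calibration gives the robot as it stands.
- The arm moves only by the tool arm_command, never from a script. Its argument "commands" is a list of rows, each a list of 2 entries, a list of its own where there are three numbers: the shift along the tool's x, y, z in mm, then the turn about the tool's z in rad. A call has 1 to 10 rows; each row is the pose to reach, as a shift and turn from the pose commanded when the call began, along the tool's axes at that moment; what a row does not reach only later rows make up. A row lasts 1/10 s, in which the tool goes at most 50 mm and 8.59 degrees, less where a joint would pass 70% of its speed; a pose out of reach is approached as far as the arm can. A call with a gripper value outside its range is refused whole. "gripper" is the finger opening in mm, from 0 to 85.4, set as the call begins (left out, the last holds). The fingers move at their own pace and stop on an object; the grip force is fixed at half the most. Time passes only in rows, so rows that repeat a pose let the fingers close. It gives the time, the measured TCP pose, the force, the opening and the grip force at its end, in the units of the state.
- r.observe(): the state, without advancing time (a new reading comes with each control period).
- capture(name): name is "scene" or "top" or "wrist"; returns (picture, depth): 420x560x3 uint8, blue, green, red; 420x560 float32, m along the optical axis (not along the pixel's ray), 0 where there is no reading.
- calibration(name): a dict with "fx", "fy", "cx", "cy" (pixels), "dist_coeffs" ([k1, k2, p1, p2, k3] as OpenCV has them; the pictures are not rectified), "cam_to_world" (4x4, takes a point from camera to world coordinates). Camera axes: x right, y up, looking along -z (the intrinsics and any distortion apply to the point x, -y, -z); pixel columns grow to the right and rows downward; lengths in m; the calibration is good to about 2 mm. A picture is of the moment at which its call begins: read the wrist's pose just before it. calibration takes no time and is no camera call; for the wrist camera it gives the pose at the moment of the call.
- r.hand_in(): hands the job in; it is judged then, once.
The state is a dict: "t": time; "joints": joint angles; "joint_velocities": joint speeds; "tau": joint torques, N m; "position": TCP position; "tcp_rot": TCP orientation; "contact_force": force on the tool from outside, world axes, zero at the start; "torque": the same for the moment, N m; "finger_gap": finger opening in m; "finger_force": force on a finger pad.
Only numpy, scipy, OpenCV 4.12 (cv2) and the standard library are available. Lean on these libraries where they do the work, as an engineer would, in place of code of your own. Each camera call takes 0.05 s, during which the arm holds its last target. There are 200 camera calls.

TASK

First slide the cell's flat cover by its upright tab until the cover's window is centred over the two spring-loaded plates. Then take the gauge with the plain rectangular block grip (not the round-gripped or T-gripped one) out of the wooden rack, lower its blade upright through the window, midway along the plates, and push it down between them until it drags snugly with about half of the blade below the plates' top edges. Finish while still holding the gauge still at that depth, with the cover still in place; leave everything else where it is.

Things in the scene. Friction and masses are not known exactly. Their poses are not given: they have to be found in the camera images.
- cell: The plate cell, fixed to the bench: grey base 130 x 250 x 20 mm, an end block at each end, two steel rails along its length and, upright in the middle, two clear plates with steel top lips. Origin: centre of the base's underside, on the bench. Its x runs across the plates, y along the plates and rails, z up. It may stand at either side of the bench, turned a little. Nothing but the cover and its tab is higher than 98 mm.
- gap_mouth (a point): Point in the middle of the gap between the two plates, level with the top edges of their lips, 86 mm above the bench, axes as the cell's. The gap runs along the cell's y; plates are 56 mm long in y. The lips flare: the mouth is 13 mm wide (x) at the top and narrows over 10 mm of depth to a gap of 1 mm, which stays so for another 54 mm down. The underside of the cover is 9 mm above this point, its top face 13 mm above.
- plate_near (a joint): How far the plate on the cell's -x side is pushed outwards (-x), m: 0 at rest, at most 0.008. Its spring pushes inwards with 1.5 N at rest plus 1.5 N per mm. The two plates also float together sideways (x), up to 6 mm either way against a weak spring of 0.2 N per mm, so that they centre themselves on the blade: with the gauge in the gap each plate is pushed back about 1.5 mm and the blade drags with roughly 5 to 10 N.
- plate_far (a joint): The same for the plate on the cell's +x side, pushed outwards (+x).
- cover (a joint): Position of the sliding cover, m, 0 to 0.085, growing towards the cell's +y; it starts between 0 and 0.02 and stays where it is left (about 2.5 N of friction). At 0.060 its window is centred over the plates. The cover is an aluminium sheet 68 x 126 x 4 mm with a window 30 mm (x) by 52 mm (y).
- cover_tab (a point): Centre of the cover's upright black tab, 12 mm (cell x) x 28 mm (y) x 36 mm tall, standing on the cover; this point is 117 mm above the bench, 18 mm above the cover's top face. The window's centre is 72 mm from the tab, towards the cell's -y.
- window (a point): Centre of the cover's window, level with the cover's top face (99 mm above the bench); moves with the cover.
- rack: Wooden rack, fixed: 70 x 220 mm, top board 60 mm wide with its upper face 75 mm above the bench and three slots in a row along the rack's y, 70 mm apart, each 7 mm (x) x 38 mm (y). A gauge, a scraper and a fork hang in the slots in any order, their grips resting on the board. Origin: centre of the underside.
- gauge_grip (a point): The gauge: steel blade 4 mm thick (its x), 32 mm wide (y), 56 mm long, pointing down with a rounded lower edge, under a black rectangular block grip 14 mm (x) x 36 mm (y) x 46 mm tall. About 85 g. This point is the centre of the block grip; the blade's lower edge is 79 mm below it, the underside of the grip 23 mm below it. In the rack the blade stands across the slot's 7 mm with its width along the rack's y.
- gauge_tip (a point): Middle of the gauge blade's lower edge.
- gauge: The gauge again; origin at the middle of the blade's lower edge, z up the blade.
- scraper: Not wanted: narrower blade (20 mm) under a round black grip, 22 mm across and 44 mm tall. Origin at its lower edge, 19 mm above the bench.
- fork: Not wanted: two prongs under a black T grip with a crossbar of 60 x 16 mm, 44 mm tall. Origin at its lower edge, 19 mm above the bench.
- bung: Bystander: rubber bung 24 mm across, 26 mm high, on the bench between cell and rack. Origin under its centre.
- beaker: Bystander: glass beaker 72 mm across, 90 mm high, beyond cell and rack.
- amber: Bystander: amber bottle 60 mm across, 130 mm high, beyond cell and rack.
- jar: Bystander: glass jar 68 mm across, 80 mm high, beyond cell and rack.
- spatula: Bystander: steel spatula 160 mm long, lying on the bench.
- dish: Bystander: white dish 90 mm across, 18 mm high, at the left side of the bench.
Not all that is in view belongs to the job. What is shaped like the gauge but blue or white is not meant.

How it is judged:
On the way, in this order (a step that is already met when the one before it is completed fails the run):
1. the cover's window is centred over the plates (within 6 mm) (value of joint cover between 0.054 and 0.066 m), for 0.2 s.
2. the gauge is lifted clear of the rack (height (world z) of gauge_tip above 0.085 m and contact force between gauge and the fingers above 1 N), for 0.2 s.
At the end, for the whole second after the job is handed in: Window centred over the plates within 6 mm; blade midway along the plates within 10 mm, upright within 7 degrees, lower edge 18 to 38 mm below the plates' top edges, both plates pushed back 0.4 mm or more; the fingers grip the gauge (over 2 N) and it is still (all of step 1 and x of gauge_tip in the frame of gap_mouth between -0.005 and 0.005 m and y of gauge_tip in the frame of gap_mouth between -0.01 and 0.01 m and z of gauge_tip in the frame of gap_mouth between -0.038 and -0.018 m and value of joint each of plate_near, plate_far above 0.0004 m and angle between gauge_grip's own z axis and vertical below 0.12 rad and contact force between gauge and the fingers above 2 N and velocity of joint cover below 0.01 m/s and linear speed of gauge below 0.02 m/s); the arm keeps its last pose, push and grip.
It fails at once if the scraper or fork is taken from or knocked out of the rack (distance of any of scraper, fork from where it was at the start of the episode above 0.02 m).
It fails at once if a bystander is moved by more than 30 mm (distance of any of bung, beaker, amber, jar, spatula, dish from where it was at the start of the episode above 0.03 m).
It also fails if it takes over 67 s, if anything falls off the work surface, if the arm or the gripper's body presses on something with over 40 N, if the wrist force passes 120 N, or if a joint passes its speed limit or range.

## Working session

There is one attempt and no reset: what is moved stays moved. The work goes in short steps, Python scripts to look and compute and a tool call to move; the robot and the scene stay as the last step left them, time stands still between calls to the robot, and variables do not carry over. Pictures are saved under pics/ and viewed, at most 13 in all, crops included, and the job is handed in when it is done.

Besides the shell and the picture viewer there is one more tool, called after "Request:" as name(argument=value, ...), one argument or row to a line, values as JSON. arm_command: Moves the arm, as the interface text tells. Its arguments: {"type":"object","properties":{"commands":{"type":"array","items":{"type":"array"}},"gripper":{"type":"number"}},"required":["commands"]}

```bash
mkdir -p pics; cat > h.py <<'E'
import numpy as np, cv2
from bench import r, capture, calibration
def snap(n,f=None):
    c=calibration(n); im,d=capture(n)
    if f: cv2.imwrite(f'pics/{f}.png',im); np.savez(f'pics/{f}.npz',im=im,d=d,**{k:np.array(v) for k,v in c.items()})
    return im,d,c
def load(f):
    z=np.load(f'pics/{f}.npz'); return z['im'],z['d'],{k:z[k] for k in ('fx','fy','cx','cy','dist_coeffs','cam_to_world')}
def rays(c,uv):
    K=np.array([[c['fx'],0,c['cx']],[0,c['fy'],c['cy']],[0,0,1]],float)
    p=cv2.undistortPoints(np.array(uv,float).reshape(-1,1,2),K,np.array(c['dist_coeffs'],float)).reshape(-1,2)
    T=np.array(c['cam_to_world']); d=np.c_[p[:,0],-p[:,1],-np.ones(len(p))]@T[:3,:3].T
    return T[:3,3],d
def onplane(c,uv,z):
    o,d=rays(c,uv); return o+d*((z-o[2])/d[:,2])[:,None]
def cloud(c,d):
    h,w=d.shape; u,v=np.meshgrid(np.arange(w),np.arange(h))
    o,dr=rays(c,np.stack([u,v],-1).reshape(-1,2)); P=(o+dr*d.reshape(-1,1)).reshape(h,w,3); P[d<=0]=np.nan
    return P
E
python3 - <<'E'
from h import *
a=snap('scene','scene')[0]; b=snap('top','top')[0]
cv2.imwrite('pics/both.png',cv2.resize(np.vstack([a,b])[:, :],(560,840))[:1] if 0 else cv2.resize(np.hstack([a,b]),(800,300)))
print(r.observe()); 
for n in('top','scene'):print(np.round(calibration(n)['cam_to_world'],3),calibration(n)['fx'])
E
```

```text
{'t': 0.1, 'joints': array([-1.20035658e+00,  3.53559569e-01,  1.63404352e+00,  1.24488906e-05,
        1.15520487e+00, -2.40119155e-03]), 'joint_velocities': array([-5.14512703e-04,  2.81830452e-04, -1.93449984e-03, -6.81570121e-04,
        5.53626981e-05, -4.31973457e-04]), 'tau': array([ 9.03835898e-04, -6.06354547e+01, -3.42819464e+01,  9.12028008e-05,
        3.98654229e-03,  1.94205126e-05]), 'position': array([ 0.22750463, -0.58163985,  0.20485579]), 'tcp_rot': array([-3.08598664e+00, -5.82041291e-01,  3.31600960e-04]), 'contact_force': array([ 0.07467092, -0.7312869 ,  0.42227555]), 'torque': array([ 0.00726842, -0.01512189, -0.00288992]), 'finger_force': 0.0, 'finger_gap': 0.08505518949508722}
[[ 5.000e-03  9.790e-01 -2.030e-01  3.020e-01]
 [-1.000e+00  5.000e-03 -2.000e-03  8.700e-02]
 [-1.000e-03  2.030e-01  9.790e-01  1.434e+00]
 [ 0.000e+00  0.000e+00  0.000e+00  1.000e+00]] 501.3239525756587
[[ 0.642 -0.454  0.618  1.216]
 [ 0.767  0.393 -0.507 -0.435]
 [-0.013  0.8    0.6    0.71 ]
 [ 0.     0.     0.     1.   ]] 407.8065573314977
```

View pics/top.png

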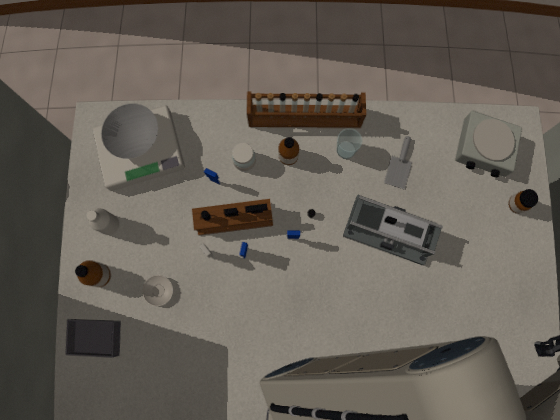

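View pics/scene.png

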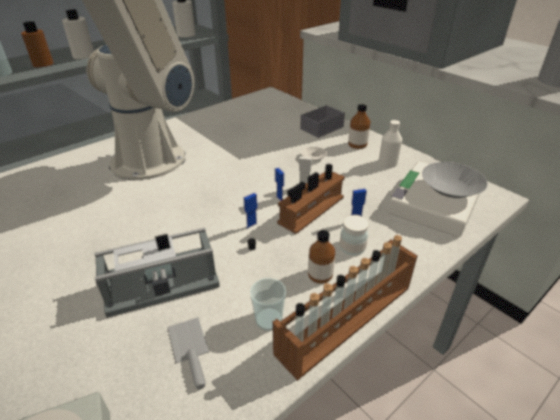

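The top view shows the cell near (392,230) and the rack near (233,216). Its grips are at (206,215) round, (231,212) block and (257,209) wide. I'll zoom in on both.

```bash
python3 - <<'E'
from h import *
a,_,c=load('top'); b,_,cs=load('scene')
x=cv2.resize(a[190:270,340:445],(525,400),interpolation=cv2.INTER_CUBIC)[:, :400*525//400]
y=cv2.resize(a[195:240,185:285],(800,360)) 
z=cv2.resize(b[225:315,90:225],(405,270),interpolation=cv2.INTER_CUBIC); w=cv2.resize(b[155:230,270:360],(324,270),interpolation=cv2.INTER_CUBIC)
C=np.zeros((600,800,3),np.uint8)
t=cv2.resize(a[190:270,340:445],(394,300),interpolation=cv2.INTER_CUBIC);C[:300,:394]=t
t=cv2.resize(a[195:240,185:285],(400,180),interpolation=cv2.INTER_CUBIC);C[:180,400:]=t
C[310:580,:405]=z;C[310:580,410:734]=w
cv2.imwrite('pics/zoom.png',np.clip(C*1.6,0,255).astype(np.uint8))
for f,uvs,zz in(('top',[(206,215),(231,212),(257,209)],.121),('top',[(391,220),(392,230),(364,220),(420,230)],.1),):
  print(np.round(onplane(load(f)[2],uvs,zz),3))
P=cloud(c,load('top')[1]); 
for u,v in [(206,215),(231,212),(257,209),(391,220),(410,224),(370,216),(392,240),(245,220)]: print(u,v,np.round(P[v,u],3))
E
```

```text
[[0.558 0.29  0.121]
 [0.567 0.223 0.121]
 [0.575 0.153 0.121]]
[[ 0.551 -0.211  0.1  ]
 [ 0.523 -0.213  0.1  ]
 [ 0.55  -0.137  0.1  ]
 [ 0.523 -0.291  0.1  ]]
206 215 [0.558 0.29  0.119]
231 212 [0.567 0.223 0.121]
257 209 [0.575 0.153 0.12 ]
391 220 [ 0.544 -0.204  0.134]
410 224 [ 0.554 -0.285  0.021]
370 216 [ 0.578 -0.169  0.018]
392 240 [ 0.502 -0.222  0.054]
245 220 [0.554 0.188 0.073]
```

View pics/zoom.png

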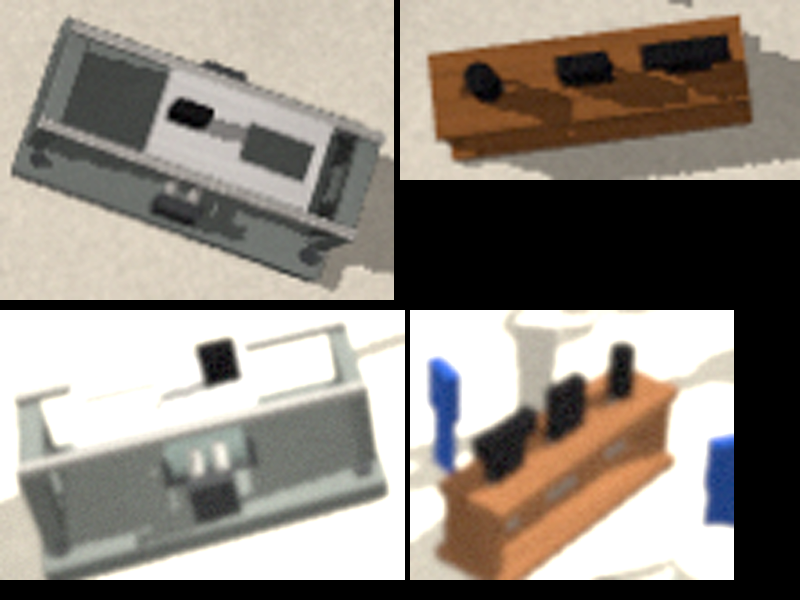

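The gauge is in the middle slot, near (0.567, 0.223). The cell's +y points to world left, and its yaw is about -0.365. I'll go above the tab with the tool turned to the cell's axes.

Request:
arm_command(
  commands=[
    [[428, -238, -75], -0.834],
    [[428, -238, -75], -0.834],
    [[428, -238, -75], -0.834],
    [[428, -238, -75], -0.834],
    [[428, -238, -75], -0.834],
    [[428, -238, -75], -0.834],
    [[428, -238, -75], -0.834],
    [[428, -238, -75], -0.834],
    [[428, -238, -75], -0.834],
    [[428, -238, -75], -0.834],
  ],
  gripper=0,
)

```text
t: 1.1
position: [0.5406, -0.2024, 0.2807]
tcp_rot: [-2.586, -1.783, -0.0]
contact_force: [0.4, -0.2, -0.3]
finger_gap: 0.0
finger_force: 0.0
```

Request:
arm_command(
  commands=[
    [[0, 0, 0], 0],
    [[0, 0, 0], 0],
    [[0, 0, 0], 0],
  ],
)

```text
t: 1.4
position: [0.5387, -0.205, 0.2799]
tcp_rot: [-2.587, -1.782, 0.002]
contact_force: [-0.0, -0.4, -0.2]
finger_gap: 0.0001
finger_force: 0.0
```

```bash
python3 - <<'E'
from h import *
im,d,c=snap('wrist','w1'); print(np.round(c['cam_to_world'],3)); s=r.observe(); print(s['t'],s['position'],s['tcp_rot'],s['contact_force'])
cv2.imwrite('pics/w1b.png',np.clip(im*1.5,0,255).astype(np.uint8))
E
```

```text
[[ 0.935  0.338  0.11   0.566]
 [-0.355  0.89   0.287 -0.132]
 [-0.001 -0.308  0.951  0.449]
 [ 0.     0.     0.     1.   ]]
1.45 [ 0.53860731 -0.20534927  0.28003214] [-2.58726754e+00 -1.78094271e+00  1.35542181e-03] [-0.74124028 -0.60855834 -0.22148854]
```

View pics/w1b.png

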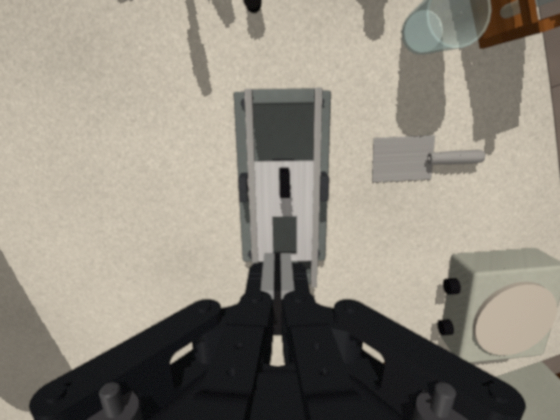

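The wrist view has the cell vertical in the picture: tab at (285,183), window at (285,233), and the rails at columns 250 and 318. I'll measure them in this view and cross-check the tab against the top view.

```bash
python3 - <<'E'
from h import *
im,d,c=load('w1'); P=cloud(c,d); g=im.max(2)
def blob(m,roi,n=''):
    x0,y0,x1,y1=roi; mm=np.zeros_like(m,np.uint8); mm[y0:y1,x0:x1]=m[y0:y1,x0:x1]
    k,l,s,ce=cv2.connectedComponentsWithStats(mm); i=1+np.argmax(s[1:,4]); 
    pts=np.argwhere(l==i)[:,::-1].astype(np.float32); return s[i],ce[i],cv2.minAreaRect(pts),l==i
s,ce,rc,m=blob(g<35,(270,160,300,210)); print('tab',s,ce,rc, np.nanpercentile(P[m][:,2],[5,50,90]))
top=m&(P[...,2]>.125); uv=np.argwhere(top)[:,::-1]; print('tab top cloud',np.nanmean(P[top],0), 'ray', onplane(c,[uv.mean(0)],.135))
s,ce,rc,m=blob((g<90),(265,212,305,256)); print('win',s,ce,rc,onplane(c,[ce],.099),onplane(c,cv2.boxPoints(rc),.099).round(4).tolist())
# cover sheet height & direction
for u,v in [(285,205),(262,200),(300,240),(249,180),(318,180),(285,183)]: print(u,v,P[v,u].round(4),g[v,u])
# rails: z .09-.1 points outer
yc=np.array([.357,.934]);xc=np.array([.934,-.357])
M=(P[...,2]>.085)&(P[...,2]<.105); M[258:]=0; M[:,:230]=0;M[:,335:]=0; Q=P[M]; 
print('sheet z',np.median(P[200:210,260:308,2]))
L=[];R=[]
for v in range(110,250,4):
    u=np.where(M[v])[0]
    if len(u): L.append((u.min(),v));R.append((u.max(),v))
for n,e in(('L',L),('R',R)):
    q=onplane(c,e,.095); l=cv2.fitLine(q[:,:2].astype(np.float32),cv2.DIST_HUBER,0,.01,.01).ravel(); print(n,l,np.arctan2(-l[0],l[1])if l[1]>0 else np.arctan2(l[0],-l[1]))
ends=M[:,275:295].any(1); print('rows',np.where(ends)[0][[0,-1]])
# top-view tab
im,d,c=load('top'); s,ce,rc,m=blob(im.max(2)<30,(380,212,403,228)); print('top tab',s,ce,onplane(c,[ce],.135)); P=cloud(c,d); print(np.nanmean(P[m],0))
for v in(210,240): print(g[v,240:330:2].tolist())
E
```

```text
tab [280 169  10  29 240] [284.38333333 182.70416667] ((284.527587890625, 182.96897888183594), (28.30401611328125, 8.57341480255127), 86.633544921875) [0.12481257 0.13502305 0.13590927]
tab top cloud [ 0.54733514 -0.2036269   0.13477844] ray [[ 0.54736203 -0.20353234  0.135     ]]
win [265 212  32  44 998] [284.14729459 234.82665331] ((280.5, 233.5), (43.0, 31.0), 90.0) [[ 0.5222851  -0.27233316  0.099     ]] [[0.5111, -0.2364, 0.099], [0.5459, -0.2496, 0.099], [0.5267, -0.3034, 0.099], [0.4901, -0.2896, 0.099]]
285 205 [ 0.5368 -0.2362  0.1005] 77
262 200 [ 0.5134 -0.221   0.0996] 123
300 240 [ 0.5382 -0.2861  0.0983] 122
249 180 [ 0.5079 -0.1934  0.098 ] 99
318 180 [ 0.5832 -0.2219  0.0984] 95
285 183 [ 0.5481 -0.2033  0.1351] 15
sheet z nan
L [ 0.34923023  0.93703693  0.51216286 -0.17853111] -0.3567495
R [ 0.34332943  0.93921506  0.58432925 -0.22260845] -0.35045952
rows [ 89 257]
top tab [385 217  12   7  59] [390.40677966 219.98305085] [[ 0.54413575 -0.20194807  0.135     ]]
[ 0.54496831 -0.20294643  0.13047728]
[85, 71, 60, 45, 53, 90, 101, 100, 111, 124, 124, 123, 126, 129, 127, 125, 124, 124, 123, 123, 115, 85, 77, 78, 77, 78, 97, 121, 124, 125, 124, 123, 124, 127, 127, 124, 114, 102, 101, 93, 56, 46, 45, 75, 126]
[119, 80, 74, 73, 73, 75, 95, 99, 100, 119, 123, 122, 122, 123, 124, 121, 95, 50, 45, 44, 45, 44, 44, 44, 44, 43, 43, 45, 78, 118, 122, 121, 121, 122, 123, 118, 101, 97, 96, 81, 72, 71, 70, 109, 133]
```

Request:
arm_command(
  commands=[
    [[-50, 0, 0], -0.01],
    [[-110, 0, 0], -0.01],
    [[-110, 0, 0], -0.01],
    [[-110, 0, 0], -0.01],
    [[-110, 0, 0], -0.01],
  ],
)

```text
t: 1.95
position: [0.4999, -0.3074, 0.2803]
tcp_rot: [-2.579, -1.793, -0.0]
contact_force: [0.5, 0.4, -0.0]
finger_gap: -0.0002
finger_force: 0.0
```

```bash
python3 - <<'E'
from h import *
im,d,c=snap('wrist','w2'); s=r.observe(); print(s['t'],s['position'],s['tcp_rot'])
cv2.imwrite('pics/w2b.png',np.clip(cv2.resize(im[0:230,200:370],(592,800))[:,:]*1.4,0,255).astype(np.uint8)[:600*800//600] if 0 else np.clip(cv2.resize(im[0:230,205:355],(391,600),interpolation=cv2.INTER_CUBIC)*1.4,0,255).astype(np.uint8))
P=cloud(c,d)
for u in (276,282,288):
  print(u,[(v,*P[v,u].round(3)) for v in range(4,225,6)])
E
```

```text
2.0 [ 0.50024508 -0.30682271  0.280362  ] [-2.57795375e+00 -1.79448033e+00 -4.51718701e-04]
276 [(4, np.float64(0.566), np.float64(-0.124), np.float64(0.057)), (10, np.float64(0.566), np.float64(-0.124), np.float64(0.034)), (16, np.float64(0.565), np.float64(-0.127), np.float64(0.021)), (22, np.float64(0.563), np.float64(-0.133), np.float64(0.02)), (28, np.float64(0.56), np.float64(-0.14), np.float64(0.02)), (34, np.float64(0.558), np.float64(-0.146), np.float64(0.02)), (40, np.float64(0.556), np.float64(-0.153), np.float64(0.02)), (46, np.float64(0.553), np.float64(-0.159), np.float64(0.02)), (52, np.float64(0.551), np.float64(-0.166), np.float64(0.021)), (58, np.float64(0.544), np.float64(-0.184), np.float64(0.1)), (64, np.float64(0.542), np.float64(-0.19), np.float64(0.1)), (70, np.float64(0.54), np.float64(-0.195), np.float64(0.101)), (76, np.float64(0.538), np.float64(-0.201), np.float64(0.101)), (82, np.float64(0.536), np.float64(-0.207), np.float64(0.1)), (88, np.float64(0.534), np.float64(-0.212), np.float64(0.099)), (94, np.float64(0.532), np.float64(-0.218), np.float64(0.09
[... 5393 characters left out ...]
, np.float64(0.518), np.float64(-0.302), np.float64(0.022)), (166, np.float64(0.515), np.float64(-0.31), np.float64(0.02)), (172, np.float64(0.515), np.float64(-0.303), np.float64(0.1)), (178, np.float64(0.509), np.float64(-0.326), np.float64(0.021)), (184, np.float64(0.507), np.float64(-0.33), np.float64(0.04)), (190, np.float64(0.506), np.float64(-0.329), np.float64(0.074)), (196, np.float64(0.505), np.float64(-0.332), np.float64(0.09)), (202, np.float64(0.502), np.float64(-0.34), np.float64(0.089)), (208, np.float64(0.493), np.float64(-0.374), np.float64(0.002)), (214, np.float64(0.489), np.float64(-0.384), np.float64(-0.0)), (220, np.float64(0.486), np.float64(-0.393), np.float64(-0.0))]
```

View pics/w2b.png

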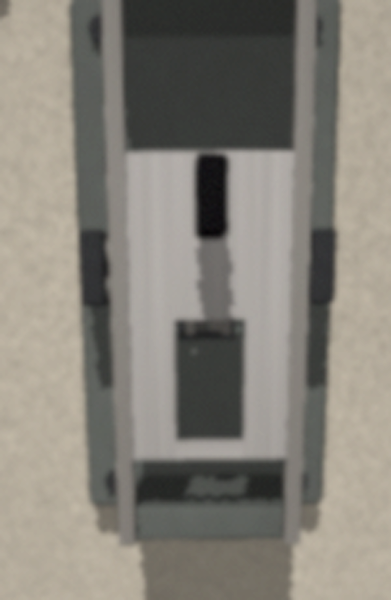

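The cell centre is about (0.5386, -0.2274) with yaw -0.354. The cover is now near 13 mm, so it must move +47 mm. I'll come down behind the tab.

Request:
arm_command(
  commands=[
    [[45, 5, 20], 0],
    [[73, 8, 60], 0],
    [[73, 8, 110], 0],
    [[73, 8, 150], 0],
    [[73, 8, 164], 0],
    [[73, 8, 164], 0],
    [[73, 8, 164], 0],
  ],
)

```text
t: 2.7
position: [0.5344, -0.2418, 0.1181]
tcp_rot: [2.576, 1.795, 0.002]
contact_force: [-1.1, -0.1, -0.2]
finger_gap: 0.0003
finger_force: 0.0
```

Request:
arm_command(
  commands=[
    [[5, 0, 0], 0],
    [[10, 0, 0], 0],
    [[15, 0, 0], 0],
    [[20, 0, 0], 0],
    [[25, 0, 0], 0],
    [[30, 0, 0], 0],
    [[35, 0, 0], 0],
    [[40, 0, 0], 0],
    [[40, 0, 0], 0],
  ],
)

```text
t: 3.6
position: [0.5473, -0.2035, 0.1164]
tcp_rot: [-2.577, -1.796, -0.0]
contact_force: [0.5, 0.2, -0.4]
finger_gap: 0.0004
finger_force: 0.0
```

```bash
python3 - <<'E'
from h import *
im,d,c=snap('wrist','w3'); s=r.observe(); p=s['position']; print(s['t'],p,'s',p[:2]@[.347,.938],'x',p[:2]@[.938,-.347],s['contact_force'])
cv2.imwrite('pics/w3b.png',np.clip(im[60:420]*1.4,0,255).astype(np.uint8))
E
```

```text
3.65 [ 0.54714529 -0.20377931  0.11642487] s -0.001285576794260314 x 0.5839337071561159 [-0.58306856 -0.40148517  0.13841098]
```

View pics/w3b.png

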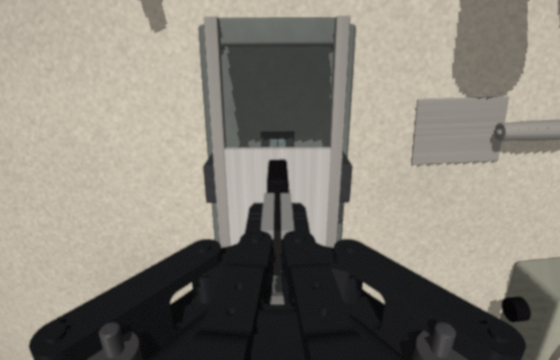

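The tab at (278,175) is in contact with the fingers, ahead of them, with the cover edge at crop row 147. I'll measure the cover edge's shift since the start.

```bash
cat >> h.py <<'E'
def edge(f):
    im,d,c=load(f); P=cloud(c,d); s=P[...,:2]@[.347,.938]; x=P[...,:2]@[.938,-.347]
    out=[]
    for lo,hi in((.561,.570),(.598,.607)):
        m=(abs(P[...,2]-.099)<.006)&(x>lo)&(x<hi)&(s>-.08); out.append(np.percentile(s[m],99))
    m=(P[...,2]>.127)&(P[...,2]<.14)&(abs(x-.584)<.009)&(s>-.03)
    return np.round(out,4),np.round([s[m].max(),s[m].min(),x[m].mean()],4)
E
python3 -c "
from h import *
for f in('w1','w2','w3'): print(f,edge(f))"
```

```text
w1 (array([0.0159, 0.0161]), array([ 0.0113, -0.0162,  0.5836]))
w2 (array([0.0157, 0.016 ]), array([ 0.01  , -0.0177,  0.5836]))
w3 (array([0.017 , 0.0173]), array([0.0117, 0.0035, 0.5836]))
```

```bash
python3 - <<'E'
from h import *
im,d,c=load('w3'); P=cloud(c,d)
for v in range(196,330,6): print(v,im[v,272].max(),[ (round(float(P[v,u,:2]@[.347,.938]),4),round(float(P[v,u,2]),4)) for u in(272,278,284)])
print(np.round(c['cam_to_world'],3))
E
```

```text
196 25 [(0.004, 0.0226), (0.0037, 0.0213), (0.0041, 0.0226)]
202 82 [(0.0017, 0.0334), (0.0013, 0.032), (0.0016, 0.0329)]
208 112 [(0.0169, 0.0978), (0.017, 0.098), (0.0173, 0.099)]
214 131 [(0.0134, 0.0995), (0.013, 0.0982), (0.013, 0.0982)]
220 53 [(0.0107, 0.1033), (0.011, 0.104), (0.0106, 0.1029)]
226 11 [(0.011, 0.1145), (0.0109, 0.1142), (0.0106, 0.1136)]
232 10 [(0.0111, 0.1242), (0.0112, 0.1246), (0.0109, 0.1237)]
238 12 [(0.0112, 0.133), (0.0109, 0.1323), (0.011, 0.1325)]
244 15 [(0.0086, 0.135), (0.0083, 0.1343), (0.0085, 0.1348)]
250 16 [(0.0055, 0.136), (0.0049, 0.1347), (0.0056, 0.1361)]
256 87 [(0.0096, 0.1511), (0.0093, 0.1505), (0.009, 0.1501)]
262 85 [(0.0089, 0.156), (0.0087, 0.1556), (0.0092, 0.1566)]
268 84 [(0.0093, 0.1626), (0.0092, 0.1623), (0.0094, 0.1627)]
274 84 [(0.0092, 0.1676), (0.009, 0.1673), (0.0096, 0.1683)]
280 83 [(0.01, 0.1739), (0.0095, 0.1731), (0.0094, 0.1729)]
286 82 [(0.0095, 0.1777), (0.009, 0.1768), (0.0083, 0.1758)]
292 98 [(0.0078, 0.1794), (0.0083, 0.1802), (0.0084, 0.1802)]
298 65 [(0.0054, 0.18), (0.0055, 0.1801), (0.0098, 0.1864)]
304 16 [(0.0048, 0.1832), (0.0027, 0.1802), (0.0103, 0.1909)]
310 10 [(0.007, 0.1899), (-0.0002, 0.1801), (0.0101, 0.1942)]
316 13 [(0.0039, 0.1894), (-0.0039, 0.1791), (0.0081, 0.1948)]
322 11 [(0.0008, 0.1889), (-0.0065, 0.1796), (0.0021, 0.1905)]
328 10 [(-0.0011, 0.1899), (-0.0089, 0.1804), (-0.0008, 0.1903)]
[[ 0.939  0.328  0.106  0.574]
 [-0.345  0.893  0.288 -0.131]
 [-0.    -0.307  0.952  0.285]
 [ 0.     0.     0.     1.   ]]
```

```bash
python3 - <<'E'
from h import *
for f in('w1','w2'):
  im,d,c=load(f); P=cloud(c,d); print(np.round(c['cam_to_world'][:3,3],3))
  for v in range(236,310,6): print(v,[ (int(im[v,u].max()),*P[v,u].round(4).tolist()) for u in(270,285)])
b,d,c=snap('scene','s2'); cv2.imwrite('pics/s2b.png',np.clip(cv2.resize(b[150:330,60:260],(667,600),interpolation=cv2.INTER_CUBIC)*1.1,0,255).astype(np.uint8))
E
```

```text
[ 0.566 -0.132  0.449]
236 [(121, 0.5054, -0.2678, 0.0986), (45, 0.5129, -0.3061, 0.0203)]
242 [(121, 0.5025, -0.2753, 0.0987), (44, 0.5095, -0.3151, 0.0209)]
248 [(120, 0.4996, -0.2826, 0.0994), (44, 0.5059, -0.3249, 0.0201)]
254 [(87, 0.5389, -0.1947, 0.3108), (79, 0.546, -0.1969, 0.3117)]
260 [(84, 0.5393, -0.1942, 0.3184), (85, 0.5458, -0.197, 0.3177)]
266 [(84, 0.5393, -0.1945, 0.3238), (84, 0.5457, -0.1968, 0.324)]
272 [(85, 0.5395, -0.1944, 0.3294), (84, 0.5458, -0.1963, 0.3301)]
278 [(84, 0.5398, -0.1939, 0.3355), (85, 0.5455, -0.1967, 0.3345)]
284 [(85, 0.5395, -0.1949, 0.3384), (85, 0.5453, -0.1971, 0.3384)]
290 [(92, 0.5396, -0.1948, 0.3431), (91, 0.5454, -0.1965, 0.3438)]
296 [(46, 0.5401, -0.194, 0.3486), (26, 0.5454, -0.1961, 0.3484)]
302 [(18, 0.5402, -0.1941, 0.3524), (18, 0.5454, -0.1959, 0.3526)]
308 [(13, 0.5403, -0.1939, 0.3563), (17, 0.5455, -0.1952, 0.3571)]
[ 0.527 -0.235  0.449]
236 [(82, 0.4502, -0.409, -0.001), (83, 0.4729, -0.4161, 0.0017)]
242 [(80, 0.4469, -0.4178, 0.0011), (82, 0.4693, -0.426, 0.0013)]
248 [(83, 0.4429, -0.4282, -0.0004), (82, 0.4655, -0.4368, -0.0008)]
254 [(85, 0.4999, -0.2971, 0.3112), (83, 0.507, -0.2994, 0.3118)]
260 [(82, 0.5002, -0.2967, 0.3184), (83, 0.5069, -0.2992, 0.3183)]
266 [(82, 0.5002, -0.2972, 0.3235), (83, 0.5069, -0.2988, 0.325)]
272 [(82, 0.5003, -0.2971, 0.3291), (82, 0.5067, -0.299, 0.3299)]
278 [(82, 0.5006, -0.2968, 0.3349), (82, 0.5064, -0.2994, 0.3343)]
284 [(82, 0.5008, -0.2966, 0.34), (83, 0.5064, -0.299, 0.3396)]
290 [(89, 0.5006, -0.2974, 0.3432), (89, 0.5063, -0.299, 0.344)]
296 [(44, 0.5011, -0.2965, 0.3489), (25, 0.5065, -0.2981, 0.3495)]
302 [(17, 0.5012, -0.2964, 0.3529), (17, 0.5064, -0.298, 0.3534)]
308 [(14, 0.5008, -0.2974, 0.3551), (16, 0.5063, -0.2981, 0.3568)]
```

View pics/s2b.png

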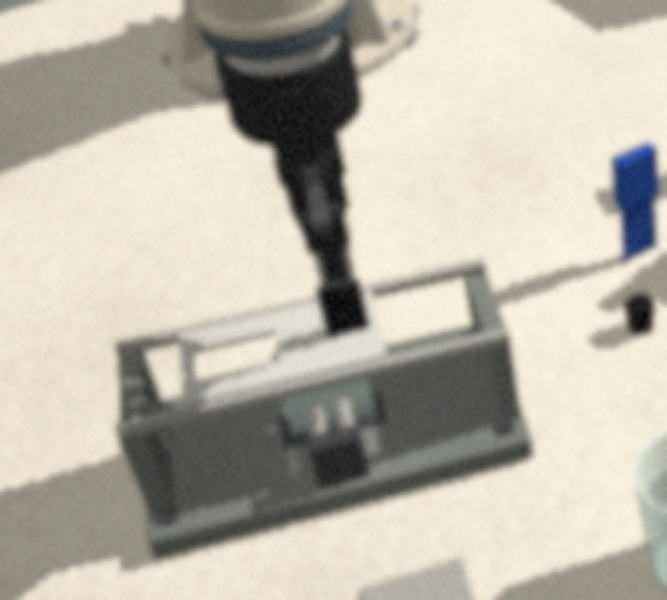

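The scene crop shows the fingertips just above the tab, and the wrist depth agrees. The shut tips stand about 29 mm behind the reported TCP, not 8 mm ahead of it, so the push passed over the tab. I'll back up and go down in steps, watching the force.

Request:
arm_command(
  commands=[
    [[-20, 0, 0], 0],
    [[-42, 0, 0], 0],
    [[-42, 0, 0], 0],
    [[-42, 0, 5], 0],
    [[-42, 0, 10], 0],
    [[-42, 0, 10], 0],
  ],
)

```text
t: 4.3
position: [0.532, -0.2426, 0.1054]
tcp_rot: [-2.576, -1.795, 0.001]
contact_force: [-0.3, -1.0, -0.1]
finger_gap: -0.0001
finger_force: 0.0
```

Request:
arm_command(
  commands=[
    [[0, 0, 5], 0],
    [[0, 0, 10], 0],
    [[0, 0, 10], 0],
  ],
)

```text
t: 4.6
position: [0.5321, -0.243, 0.0956]
tcp_rot: [-2.577, -1.795, 0.001]
contact_force: [-0.1, -0.8, 0.7]
finger_gap: 0.0002
finger_force: 0.0
```

Request:
arm_command(
  commands=[
    [[0, 0, 5], 0],
    [[0, 0, 10], 0],
    [[0, 0, 10], 0],
  ],
)

```text
t: 4.9
position: [0.532, -0.2433, 0.0857]
tcp_rot: [-2.577, -1.795, 0.001]
contact_force: [0.2, 0.5, -0.1]
finger_gap: 0.0002
finger_force: 0.0
```

```bash
python3 - <<'E'
from h import *
im,d,c=snap('wrist','w4'); s=r.observe(); p=s['position']; print(s['t'],p,'s',p[:2]@[.347,.938],'x',p[:2]@[.938,-.347],s['contact_force'])
P=cloud(c,d)
for v in range(214,300,6): print(v,[ (int(im[v,u].max()),round(float(P[v,u,:2]@[.347,.938]),4),round(float(P[v,u,2]),4)) for u in(270,278,285)])
E
```

```text
4.95 [ 0.53220754 -0.24335638  0.0860038 ] s -0.04359227003535324 x 0.5836553331715106 [-0.11968018  0.3101187  -0.26549317]
214 [(15, -0.0066, 0.135), (14, -0.0062, 0.1361), (15, -0.0068, 0.1345)]
220 [(13, -0.0093, 0.1348), (14, -0.0093, 0.1349), (14, -0.0088, 0.1362)]
226 [(14, -0.0113, 0.1365), (15, nan, nan), (13, -0.0117, 0.1354)]
232 [(13, -0.0146, 0.1348), (14, -0.0142, 0.136), (12, -0.0148, 0.1344)]
238 [(110, -0.0326, 0.0994), (79, -0.0331, 0.0983), (81, -0.0328, 0.0989)]
244 [(101, -0.0362, 0.0995), (82, -0.0365, 0.0989), (84, -0.0363, 0.0992)]
250 [(122, -0.0396, 0.1), (81, -0.0401, 0.0989), (83, -0.0395, 0.1001)]
256 [(75, -0.033, 0.1205), (10, -0.034, 0.1185), (60, -0.0336, 0.1193)]
262 [(89, -0.0334, 0.1258), (17, -0.0335, 0.1256), (89, -0.0333, 0.1261)]
268 [(89, -0.0333, 0.1317), (17, -0.0339, 0.1307), (89, -0.0339, 0.1307)]
274 [(88, -0.0333, 0.137), (16, -0.0335, 0.1368), (89, -0.0333, 0.137)]
280 [(89, -0.0339, 0.141), (16, -0.0335, 0.1417), (89, -0.0334, 0.1418)]
286 [(89, -0.0337, 0.1459), (17, -0.0335, 0.1462), (89, -0.0338, 0.1459)]
292 [(103, -0.035, 0.1484), (24, -0.034, 0.1499), (97, -0.0352, 0.148)]
298 [(30, -0.0324, 0.1563), (25, -0.0373, 0.1491), (22, -0.0325, 0.1562)]
```

Request:
arm_command(
  commands=[
    [[0, 0, 8], 0],
    [[8, 0, 8], 0],
    [[16, 0, 8], 0],
    [[24, 0, 8], 0],
    [[32, 0, 8], 0],
    [[40, 0, 8], 0],
    [[47, 0, 8], 0],
    [[53, 0, 8], 0],
    [[57, 0, 8], 0],
    [[60, 0, 8], 0],
  ],
)

```text
t: 5.95
position: [0.5532, -0.1868, 0.0785]
tcp_rot: [-2.577, -1.796, 0.0]
contact_force: [-3.4, -2.0, -1.9]
finger_gap: -0.0001
finger_force: 1.3
```

```bash
python3 - <<'E'
from h import *
im,d,c=snap('wrist','w5'); s=r.observe(); p=s['position']; print(s['t'],p,'s',p[:2]@[.347,.938],'x',p[:2]@[.938,-.347],s['contact_force'])
print(edge('w5'));P=cloud(c,d); S=P[...,:2]@[.347,.938]
print([(v,round(float(S[v,285]),4),round(float(P[v,285,2]),3)) for v in range(60,210,5)])
E
```

```text
6.0 [ 0.55347104 -0.18651862  0.07851657] s 0.01709999045678634 x 0.5838777996079572 [0.54924432 0.11788529 0.07585071]
(array([0.0609, 0.0611]), array([0.0557, 0.0218, 0.5836]))
[(60, 0.1308, -0.001), (65, 0.1272, -0.001), (70, 0.1238, -0.001), (75, 0.12, 0.001), (80, 0.1164, 0.002), (85, 0.113, 0.001), (90, 0.1094, 0.001), (95, 0.1058, 0.002), (100, 0.1022, 0.0), (105, 0.0982, 0.017), (110, 0.0947, 0.09), (115, 0.0923, 0.09), (120, 0.0899, 0.09), (125, 0.0876, 0.09), (130, 0.0851, 0.089), (135, 0.0827, 0.09), (140, 0.0738, 0.02), (145, 0.0702, 0.02), (150, 0.0666, 0.02), (155, 0.063, 0.021), (160, 0.0591, 0.019), (165, 0.0555, 0.02), (170, 0.0517, 0.02), (175, 0.0479, 0.02), (180, 0.061, 0.096), (185, 0.059, 0.099), (190, 0.0568, 0.1), (195, 0.0548, 0.102), (200, 0.0546, 0.11), (205, 0.0551, 0.12)]
```

Request:
arm_command(
  commands=[
    [[2, 0, 0], 0],
    [[3.5, 0, 0], 0],
    [[3.5, 0, 0], 0],
    [[3.5, 0, 0], 0],
    [[-20, 0, 0], 0],
    [[-40, 0, -20], 0],
    [[-60, 0, -70], 0],
    [[-90, 0, -120], 0],
    [[-110, 0, -170], 0],
    [[-110, 0, -170], 0],
  ],
)

```text
t: 7.0
position: [0.517, -0.2932, 0.2541]
tcp_rot: [2.573, 1.789, 0.006]
contact_force: [0.6, -0.2, -0.0]
finger_gap: 0.0001
finger_force: 0.0
```

Request:
arm_command(
  commands=[
    [[0, 0, 0], 0],
    [[0, 0, 0], 0],
  ],
  gripper=85,
)

```text
t: 7.2
position: [0.515, -0.2899, 0.2475]
tcp_rot: [-2.577, -1.795, -0.0]
contact_force: [-0.1, 0.6, -0.0]
finger_gap: 0.0284
finger_force: 0.0
```

```bash
python3 - <<'E'
from h import *
im,d,c=snap('wrist','w6'); s=r.observe(); p=s['position']; print(s['t'],p,s['finger_gap'])
print(edge('w6'))
P=cloud(c,d); S=P[...,:2]@[.347,.938]; X=P[...,:2]@[.938,-.347]
m=(S>-.07)&(S<.02)&(abs(X-.584)<.03)&(P[...,2]<.092)&(P[...,2]>-.01)
v,u=np.where(m); print(u.min(),u.max(),v.min(),v.max())
x0,x1,y0,y1=u.min()-12,u.max()+12,max(v.min()-12,0),v.max()+12
for zc in (.099,.086):
  print(zc,onplane(c,[(u.mean(),v.min()),(u.mean(),v.max())],zc)[:,:2]@[.347,.938])
print(x0,y0); cv2.imwrite('pics/w6b.png',np.clip(cv2.resize(im[y0:y1,x0:x1],None,fx=7,fy=7,interpolation=cv2.INTER_CUBIC)*1.8,0,255).astype(np.uint8)); 
E
```

```text
7.25 [ 0.51461786 -0.28940144  0.24673845] 0.035229155458743534
(array([0.0623, 0.0624]), array([0.0576, 0.0296, 0.5838]))
263 292 97 149
0.099 [-0.00269201 -0.05334087]
0.086 [-0.00216261 -0.05488701]
251 85
```

View pics/w6b.png

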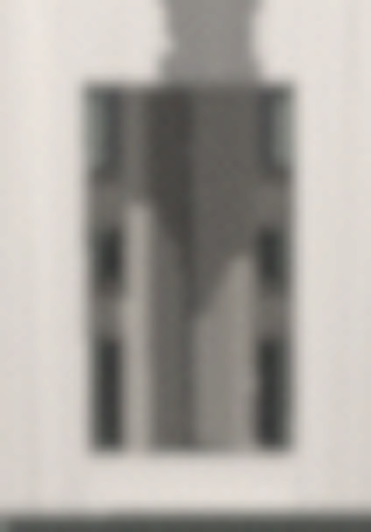

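The cover window is centred to about 2 mm along y, with the plates and the gap running down the middle of the window (crop column about 190). I'll go above the gauge.

Request:
arm_command(
  commands=[
    [[498, -129, -55], -0.478],
    [[498, -129, -55], -0.478],
    [[498, -129, -55], -0.478],
    [[498, -129, -55], -0.478],
    [[498, -129, -55], -0.478],
    [[498, -129, -55], -0.478],
    [[498, -129, -55], -0.478],
    [[498, -129, -55], -0.478],
    [[498, -129, -55], -0.478],
    [[498, -129, -55], -0.478],
  ],
)

```text
t: 8.25
position: [0.5638, 0.207, 0.2995]
tcp_rot: [-2.077, -2.355, 0.004]
contact_force: [0.6, 0.0, -0.9]
finger_gap: 0.0846
finger_force: 0.0
```

Request:
arm_command(
  commands=[
    [[0, 0, 0], 0],
    [[0, 0, 0], 0],
    [[0, 0, 0], 0],
    [[0, 0, 0], 0],
  ],
)

```text
t: 8.65
position: [0.5647, 0.2031, 0.3008]
tcp_rot: [-2.08, -2.353, 0.002]
contact_force: [-0.8, -1.0, -0.3]
finger_gap: 0.0847
finger_force: 0.0
```

```bash
python3 - <<'E'
from h import *
im,d,c=load('w6'); q=onplane(c,[(278,123)],.08); print('gap x',q[:,:2]@[.938,-.347])
im,d,c=snap('wrist','w7'); s=r.observe(); p=s['position']; print(s['t'],p,s['tcp_rot'],s['finger_gap'])
P=cloud(c,d); m=((P[...,2]>.112)&(P[...,2]<.13)&(im.max(2)<60)).astype(np.uint8); m[260:]=0
k,l,st,ce=cv2.connectedComponentsWithStats(m)
for i in range(1,k):
  if st[i,4]>60:
    pts=P[l==i]; rc=cv2.minAreaRect((pts[:,:2]*1000).astype(np.float32)); print(st[i],ce[i].round(1),pts.mean(0).round(4),[np.round(t,1) for t in rc], onplane(c,[ce[i]],.121).round(4))
# rear of fingers
fm=(P[...,2]>.25); v,u=np.where(fm); print('finger low z',np.nanpercentile(P[fm][:,2],[0.5,2,5]))
F=P[(P[...,2]>.25)&(P[...,2]<.345)]; print(F.mean(0))
cv2.imwrite('pics/w7b.png',np.clip(im*1.5,0,255).astype(np.uint8))
E
```

```text
gap x [0.58446452]
8.7 [0.5648787  0.20305177 0.30109822] [-2.08098262e+00 -2.35309202e+00  1.49200937e-03] 0.08523453917041764
[275  87  20  21 312] [284.3  96.9] [0.5604 0.2952 0.119 ] [array([560.5, 295.2]), array([20.3, 20.4]), np.float64(53.7)] [[0.5603 0.2952 0.121 ]]
[279 145  12  32 370] [284.5 160.9] [0.5696 0.2266 0.121 ] [array([569.6, 226.3]), array([12.7, 34.7]), np.float64(7.4)] [[0.5696 0.2267 0.121 ]]
[278 193  14  48 609] [284.9 216.3] [0.5789 0.1596 0.1189] [array([578.9, 157.9]), array([15.6, 58.9]), np.float64(8.0)] [[0.5787 0.1605 0.121 ]]
finger low z [0.34384616 0.35066797 0.36079062]
[0.56428555 0.20415526 0.34278826]
```

View pics/w7b.png

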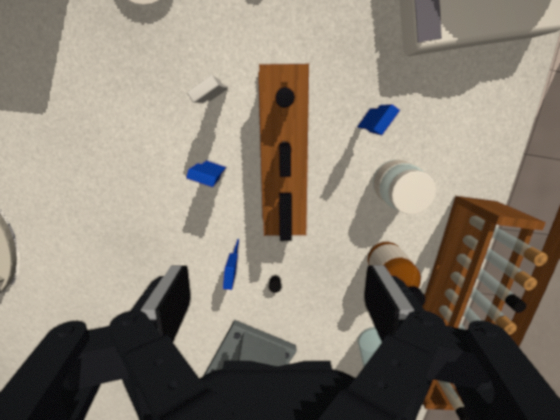

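In the wrist view the gauge is the middle block at (284,161), between the round grip at (284,97) and the T at (285,216). It lies at (0.5696, 0.2265) with its top at 0.121, which the top view also gives. I'll go down and grip it.

Request:
arm_command(
  commands=[
    [[23, 7.5, 30], -0.009],
    [[23, 7.5, 75], -0.009],
    [[23, 7.5, 120], -0.009],
    [[23, 7.5, 165], -0.009],
    [[23, 7.5, 200], -0.009],
    [[23, 7.5, 225], -0.009],
    [[23, 7.5, 240], -0.009],
    [[23, 7.5, 249], -0.009],
    [[23, 7.5, 249], -0.009],
    [[23, 7.5, 249], -0.009],
  ],
  gripper=55,
)

```text
t: 9.7
position: [0.5705, 0.2281, 0.0538]
tcp_rot: [2.069, 2.363, 0.002]
contact_force: [0.3, -0.0, -0.6]
finger_gap: 0.055
finger_force: 0.0
```

```bash
python3 - <<'E'
from h import *
im,d,c=snap('wrist','w8'); s=r.observe(); p=s['position']; print(s['t'],p,s['tcp_rot'],s['finger_gap'],s['contact_force'])
P=cloud(c,d); ty=np.array([.9925,.13]); tx=np.array([-.13,.9915]); S=(P[...,:2]-p[:2])@tx; X=(P[...,:2]-p[:2])@ty
m=(P[...,2]>.112)&(P[...,2]<.126)&(abs(X)<.02)&(abs(S)<.03); print('gauge rel',X[m].min(),X[m].max(),S[m].min(),S[m].max())
for sg in(-1,1):
  m=(P[...,2]>.07)&(P[...,2]<.13)&(sg*X>.02)&(sg*X<.05)&(abs(S)<.02); print(m.sum(),np.percentile(P[m][:,2],[1,5,50]),np.percentile(sg*X[m],[1,50]),S[m].max())
E
```

```text
9.75 [0.57070209 0.22827524 0.05401737] [2.06855857 2.36315593 0.00308379] 0.0549045282086316 [ 0.9171695   0.27503969 -0.06622338]
gauge rel -0.0076450319579688805 0.006182734460913365 -0.019758690336622947 0.01697825627302371
3675 [0.07411447 0.07465266 0.10010902] [0.02026191 0.02850712] 0.01997929458934052
3492 [0.07413766 0.07465814 0.10207784] [0.02030912 0.02706772] 0.01997099829409169
```

Request:
arm_command(
  commands=[
    [[-1, 0, 2], 0],
    [[-1, 0, 2], 0],
    [[-1, 0, 2], 0],
    [[-1, 0, 2], 0],
    [[-1, 0, 2], 0],
    [[-1, 0, 2], 0],
    [[-1, 0, 2], 0],
    [[-1, 0, 2], 0],
  ],
  gripper=0,
)

```text
t: 10.55
position: [0.57, 0.2271, 0.0512]
tcp_rot: [2.069, 2.364, 0.001]
contact_force: [-1.6, -0.9, 4.9]
finger_gap: 0.0136
finger_force: 58.6
```

Request:
arm_command(
  commands=[
    [[0, 0, -10], 0],
    [[0, 0, -30], 0],
    [[0, 0, -60], 0],
    [[0, 0, -100], 0],
    [[0, 0, -130], 0],
    [[0, 0, -150], 0],
    [[0, 0, -150], 0],
    [[0, 0, -150], 0],
  ],
)

```text
t: 11.35
position: [0.5696, 0.227, 0.2006]
tcp_rot: [2.069, 2.364, 0.0]
contact_force: [-1.3, 0.0, -1.4]
finger_gap: 0.0133
finger_force: 59.9
```

```bash
python3 - <<'E'
from h import *
im,d,c=snap('wrist','w9'); s=r.observe(); p=s['position']; print(s['t'],p,s['tcp_rot'],s['finger_gap'],s['finger_force'],s['contact_force'])
P=cloud(c,d); ty=np.array([.9925,.13]); tx=np.array([-.13,.9915]); S=(P[...,:2]-p[:2])@tx; X=(P[...,:2]-p[:2])@ty; Z=P[...,2]-p[2]
m=(abs(X)<.03)&(abs(S)<.035)&(Z>-.08)&(Z<.08)
for z in np.arange(-.06,.08,.005):
  k=m&(Z>z)&(Z<z+.005)
  if k.sum()>3: print(round(z,3),k.sum(),'X',np.percentile(X[k],[2,98]).round(4),'S',np.percentile(S[k],[2,98]).round(4),im[k].max(1).mean().round())
E
```

```text
11.4 [0.56907911 0.22674204 0.19964059] [-2.06850084e+00 -2.36355517e+00  2.01526825e-03] 0.013278845812083395 59.902743101119995 [-0.79999311 -0.58553588 -1.83944238]
-0.03 12 X [-0.0021  0.0013] S [0.0151 0.0157] 89.0
-0.025 16 X [-0.002   0.0013] S [0.0152 0.0157] 94.0
-0.02 13 X [-0.002   0.0013] S [0.0151 0.0157] 95.0
-0.015 16 X [-0.0019  0.0012] S [0.0151 0.0158] 95.0
-0.01 15 X [-0.0019  0.0012] S [0.0151 0.016 ] 96.0
-0.005 19 X [-0.0018  0.0018] S [0.0151 0.0158] 95.0
-0.0 21 X [-0.0018  0.0017] S [0.015  0.0157] 95.0
0.005 23 X [-0.0017  0.0017] S [0.0151 0.0159] 96.0
0.01 28 X [-0.0022  0.0016] S [0.0149 0.0157] 96.0
0.015 27 X [-0.0022  0.0016] S [0.0148 0.0158] 95.0
0.02 13 X [-0.002   0.0016] S [0.0151 0.0158] 91.0
0.025 87 X [-0.0112  0.0113] S [0.0097 0.0178] 55.0
0.03 231 X [-0.0165  0.0167] S [0.0061 0.0177] 48.0
0.035 364 X [-0.0191  0.0188] S [0.006  0.0177] 44.0
0.04 421 X [-0.0193  0.0194] S [0.0059 0.0177] 40.0
0.045 461 X [-0.0194  0.0194] S [0.0059 0.0178] 40.0
0.05 492 X [-0.0194  0.0193] S [0.006  0.0177] 39.0
0.055 500 X [-0.0195  0.0195] S [0.006  0.0178] 42.0
0.06 666 X [-0.0122  0.0122] S [-0.0099  0.0178] 40.0
0.065 878 X [-0.0235  0.0236] S [-0.0141  0.0176] 22.0
0.07 3426 X [-0.0251  0.0255] S [-0.0161  0.0162] 18.0
0.075 1175 X [-0.0291  0.0288] S [-0.009  0.012] 23.0
```

The gauge is held upright. Its tip is about 31 mm below the reported TCP, and it is centred within 1 mm. I'll carry it above the window.

Request:
arm_command(
  commands=[
    [[-40, -8, 0], 0.08],
    [[-85, -17, 0], 0.16],
    [[-130, -26, 0], 0.24],
    [[-175, -35, 0], 0.32],
    [[-220, -44, 0], 0.4],
    [[-265, -53, 0], 0.487],
    [[-310, -62, 0], 0.487],
    [[-355, -71, 0], 0.487],
    [[-400, -80, 0], 0.487],
    [[-435, -88, 0], 0.487],
  ],
)

```text
t: 12.4
position: [0.5389, -0.218, 0.1988]
tcp_rot: [-2.577, -1.793, 0.003]
contact_force: [0.4, 1.4, -1.1]
finger_gap: 0.0132
finger_force: 59.8
```

```bash
cat > m.py <<'E'
from h import *
import sys
f=sys.argv[1]
im,d,c=snap('wrist',f); s=r.observe(); p=s['position']; a=np.arctan2(s['tcp_rot'][1],s['tcp_rot'][0])%np.pi
print(s['t'],p.round(4),'yaw',2*a,'gap',s['finger_gap'],s['finger_force'],'F',s['contact_force'].round(1),'tcp s',p[:2]@[.347,.938],'x',p[:2]@[.938,-.347])
P=cloud(c,d); S=P[...,:2]@[.347,.938]; X=P[...,:2]@[.938,-.347]; Z=P[...,2]; s0=p[:2]@[.347,.938]; x0=p[:2]@[.938,-.347]
k=(abs(X-x0)<.006)&(abs(S-s0)<.02)&(Z>p[2]-.045)&(Z<p[2]+.02)&(S-s0>.01)
if k.sum(): print('blade X',X[k].mean(),np.percentile(X[k],[3,97]),'S front',np.median(S[k]),'zmin',np.percentile(Z[k],1))
print('cover',edge(f))
L=(abs(Z-.098)<.005)&(abs(X-.584)<.06)&(S>.02)&(S<.09)
xs=X[L]; print('rails outer',np.percentile(xs,[.5,99.5]),np.percentile(xs,[.5,99.5]).mean())
B=(abs(Z-.09)<.004)&(abs(X-.584)<.02)&(S>.06); 
if B.sum()>10: print('block',np.percentile(S[B],[2,98]))
E
python3 m.py w10
```

```text
12.45 [ 0.5386 -0.2222  0.1989] yaw 1.2150322468798673 gap 0.01338388528524446 59.81599688529968 F [-0.8 -4.  -0.7] tcp s -0.0215531913545241 x 0.5823485741606056
blade X 0.5808749295713671 [0.57899682 0.58277429] S front -0.002399330554926574 zmin 0.1681574334849422
cover (array([0.063 , 0.0631]), array([0.0578, 0.0299, 0.5834]))
rails outer [0.54208277 0.62522634] 0.5836545548246747
block [0.08029061 0.09629518]
```

Request:
arm_command(
  commands=[
    [[0, 0, 0], 0],
    [[0, 0, 0], 0],
    [[0, 0, 0], 0],
    [[0, 0, 0], 0],
  ],
)

```text
t: 12.85
position: [0.5403, -0.2145, 0.2003]
tcp_rot: [-2.576, -1.797, 0.0]
contact_force: [-0.1, 1.1, 0.2]
finger_gap: 0.0128
finger_force: 59.8
```

```bash
python3 m.py w11
```

```text
12.9 [ 0.5404 -0.2147  0.2005] yaw 1.218345902308931 gap 0.013116969008303603 59.811957478523254 F [-0.2 -0.6 -0.5] tcp s -0.013875410173944478 x 0.5814042038468858
blade X 0.5809570190032859 [0.57907245 0.58286834] S front 0.0012814233034631416 zmin 0.16932702080339387
cover (array([0.0627, 0.0628]), array([0.0579, 0.0296, 0.5836]))
rails outer [0.54209307 0.62522826] 0.5836606637003137
block [0.08084296 0.09541693]
```

Request:
arm_command(
  commands=[
    [[-7, 2, 0], 0],
    [[-12, 3, 10], 0],
    [[-12, 3, 30], 0],
    [[-12, 3, 45], 0],
    [[-12, 3, 55], 0],
    [[-12, 3, 58], 0],
    [[-12, 3, 58], 0],
    [[-12, 3, 58], 0],
    [[-12, 3, 58], 0],
  ],
)

```text
t: 13.8
position: [0.5394, -0.2283, 0.1434]
tcp_rot: [2.577, 1.795, 0.001]
contact_force: [0.0, 0.2, 0.2]
finger_gap: 0.0134
finger_force: 59.8
```

```bash
python3 m.py w12; python3 - <<'E'
from h import *
im,*_=load('w12'); cv2.imwrite('pics/w12b.png',np.clip(cv2.resize(im[130:330,200:360],(480,600),interpolation=cv2.INTER_CUBIC)*1.8,0,255).astype(np.uint8))
E
```

```text
13.85 [ 0.5394 -0.2283  0.1433] yaw 1.2168737315793674 gap 0.013535526905429241 59.81153190135956 F [-0.9  1.1 -0.4] tcp s -0.02693861189045871 x 0.5851477857787285
blade X 0.5849210679742676 [0.58312379 0.58680345] S front -0.011945698521664312 zmin 0.1131946341405996
cover (array([0.0624, 0.0631]), array([ 0.058 , -0.0124,  0.5837]))
rails outer [0.54198805 0.62530024] 0.5836441461792539
block [0.08043397 0.0957534 ]
```

View pics/w12b.png

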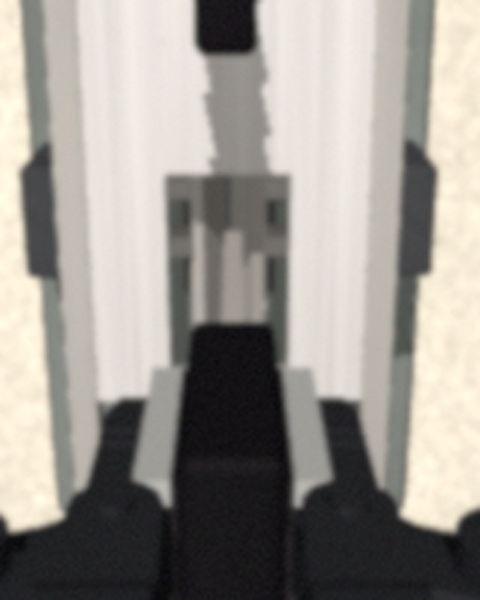

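The window is seen below the grip with its lips centred, and the blade is within 1.5 mm of the mid-gap. I'll make small corrections and lower in stages, watching the force.

Request:
arm_command(
  commands=[
    [[1, -0.5, 5], 0],
    [[1.5, -1, 12], 0],
    [[1.5, -1, 20], 0],
    [[1.5, -1, 26], 0],
    [[1.5, -1, 30], 0],
    [[1.5, -1, 34], 0],
    [[1.5, -1, 34], 0],
  ],
)

```text
t: 14.55
position: [0.5386, -0.2264, 0.1083]
tcp_rot: [-2.578, -1.796, 0.0]
contact_force: [0.4, 0.7, -1.8]
finger_gap: 0.0135
finger_force: 59.9
```

Request:
arm_command(
  commands=[
    [[0, 0, 3], 0],
    [[0, 0, 6], 0],
    [[0, 0, 9], 0],
    [[0, 0, 12], 0],
    [[0, 0, 12], 0],
  ],
)

```text
t: 15.05
position: [0.5383, -0.2263, 0.0962]
tcp_rot: [-2.577, -1.795, 0.0]
contact_force: [0.4, 0.3, 0.1]
finger_gap: 0.0135
finger_force: 60.1
```

Request:
arm_command(
  commands=[
    [[0, 0, 2], 0],
    [[0, 0, 4], 0],
    [[0, 0, 6], 0],
  ],
)

```text
t: 15.35
position: [0.5387, -0.2264, 0.0906]
tcp_rot: [2.578, 1.795, 0.0]
contact_force: [0.2, -0.8, 4.3]
finger_gap: 0.0133
finger_force: 60.3
```

```bash
python3 m.py w13; python3 - <<'E'
from h import *
im,d,c=load('w13'); P=cloud(c,d); S=P[...,:2]@[.347,.938]; X=P[...,:2]@[.938,-.347]
m=(abs(X-.584)<.014)&(S<.0)&(S>-.045)
for z in np.arange(.05,.16,.006):
  k=m&(P[...,2]>z)&(P[...,2]<=z+.006)
  if k.sum()>3: print(round(z,3),k.sum(),'X',np.percentile(X[k],[2,98]).round(4),'S',np.percentile(S[k],[2,98]).round(4))
cv2.imwrite('pics/w13b.png',np.clip(cv2.resize(im[130:330,200:360],(480,600),interpolation=cv2.INTER_CUBIC)*1.8,0,255).astype(np.uint8))
b,*_=snap('scene','s3'); 
E
```

```text
15.4 [ 0.5384 -0.2263  0.0903] yaw 1.216768301782393 gap 0.013087464513213036 60.285927057266235 F [0.3 0.1 4.1] tcp s -0.02544458381081573 x 0.5835589180825308
blade X 0.5835250366388185 [0.57760912 0.58918909] S front -0.010535584687142276 zmin 0.07368572733303608
cover (array([0.0629, 0.0634]), array([ 0.0581, -0.016 ,  0.5837]))
rails outer [0.54205567 0.62523222] 0.5836439414376766
block [0.08016608 0.09552093]
0.05 23 X [0.57   0.5978] S [-0.0374 -0.0181]
0.068 87 X [0.5717 0.5954] S [-0.037  -0.0105]
0.074 168 X [0.5793 0.5875] S [-0.024  -0.0092]
0.08 501 X [0.5732 0.5936] S [-0.0303 -0.0073]
0.086 112 X [0.5741 0.5932] S [-0.0242 -0.0067]
0.092 32 X [0.5788 0.5854] S [-0.0107 -0.0005]
0.098 178 X [0.5708 0.5974] S [-0.0106 -0.    ]
0.104 35 X [0.5815 0.5853] S [-0.0108 -0.0099]
0.11 11 X [0.5817 0.5852] S [-0.0109 -0.0098]
0.116 171 X [0.5717 0.5957] S [-0.016  -0.0081]
0.122 271 X [0.5712 0.5973] S [-0.0178 -0.0081]
0.128 339 X [0.5712 0.5966] S [-0.0159 -0.0081]
0.134 356 X [0.5713 0.5967] S [-0.016  -0.0081]
0.14 412 X [0.571  0.5968] S [-0.0164 -0.008 ]
0.146 468 X [0.5712 0.5963] S [-0.016 -0.008]
0.152 768 X [0.5714 0.5961] S [-0.036  -0.0081]
0.158 3172 X [0.5724 0.5958] S [-0.0422 -0.0087]
```

View pics/w13b.png

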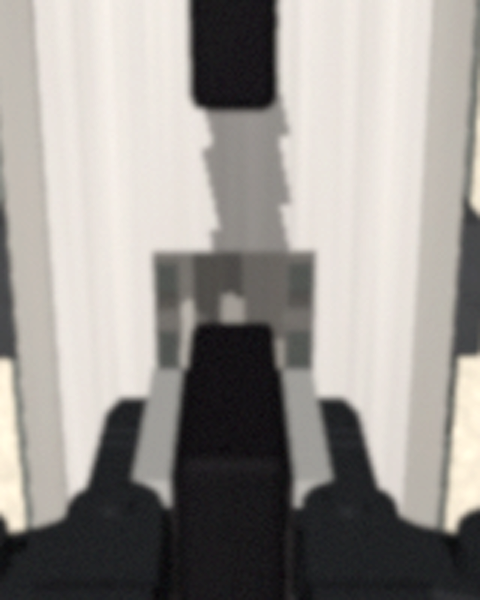

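Request:
arm_command(
  commands=[
    [[0, 0, 0.5], 0],
    [[0, 0, 1], 0],
    [[0, 0, 1], 0],
    [[0, 0, 1], 0],
    [[0, 0, 1], 0],
    [[0, 0, 1], 0],
  ],
)

```text
t: 16.05
position: [0.5385, -0.2263, 0.0896]
tcp_rot: [-2.578, -1.796, -0.0]
contact_force: [0.2, -0.3, 3.7]
finger_gap: 0.0133
finger_force: 60.3
```

```bash
python3 m.py w14
```

```text
16.1 [ 0.5385 -0.2263  0.0896] yaw 1.2167466301994967 gap 0.013652491451698305 60.27770161628723 F [-0.8 -0.6  3.3] tcp s -0.02544706968755046 x 0.5836658320938799
blade X 0.5837430116953537 [0.57810476 0.5895837 ] S front -0.01050526854608827 zmin 0.07486051232466923
cover (array([0.063 , 0.0633]), array([ 0.058 , -0.0161,  0.5838]))
rails outer [0.54205235 0.62521756] 0.5836349510460184
block [0.08021478 0.09573691]
```

The picture shows the blade down in the gap in mid-window, with the lips visible on both sides and the cover in place. The steady upward drag is about 4 N and the tip is about 28 mm below the lips. Handing in.

```bash
python3 -c "
from bench import r
print(r.hand_in())"
```

```text
the job is handed in; nothing more can be done
None
```

I handed the job in with the cover window centred to within about 2 mm and the block-grip gauge still held upright in the gap. Its lower edge is about 28 mm below the plates' top edges, with about 4 N of drag (you expected 5 to 10 N); the hand-in gave no verdict.

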